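# Count to the third gap and push the label cassette home

### The job

Starting from the rack's yellow end, run a fingertip along the sprung black rail, pressing it down a little as you count the gaps, and stop over the third gap without running on past it. Only then push the green label cassette across the counter, without gripping or lifting it or tipping it over, narrow end first into that third gap until it is fully home against the back wall. Leave the jar, the brass weight and the onion where they stand, and finish clear of everything.

Things in the scene. Friction and masses are not known exactly. Their poses are not given: they have to be found in the camera images.
- rack: White fixed divider rack. Origin: on the counter, mid-length; x points into the gaps (away from the robot), y along the rack, z up. Seven dividers, 6 mm thick, 45 high, at y = 0, +-44, +-88, +-132 mm make six gaps 38 mm clear, centred at y = +-22, +-66, +-110. Gaps are open at top and front, the counter is their floor; divider noses end at x = -33, back wall face at x = +22, top 42 high.
- rail_mid (a point): Middle of the top of the black sprung rail, over the rack's back wall at rack x = +30 mm, y = 0, 60 mm above the counter when not pressed. The rail is 268 mm long (along rack y), 20 wide, 8 thick, with a thin white line across it at each inner divider: the piece between two lines belongs to one gap. Axes as the rack.
- rail (a joint): How far the rail is pressed straight down, in m: 0 at rest, 0.008 at its stop; it springs back. About 2 N starts it moving, about 7 N takes it to the stop, wherever it is touched. More than 0.002 counts as pressed.
- cap_yellow: Yellow end block fixed at one end of the rack, 36 x 24 mm, 54 high; origin at the centre of its underside, in line with the rail (rack x = +30 mm), at rack y = +150 or -150 mm: the end varies. Gaps are counted from this end: the centres of gaps 1, 2, 3 lie 40, 84, 128 mm from it along the rack.
- cap_grey: Grey end block of the same size, fixed at the other end of the rack.
- cassette: Loose green label cassette, a box 60 mm (its x) by 28 (its y) by 45 high, white discs on its long sides, about 0.15 kg. Origin at the centre of its underside. It stands in front of the rack, roughly parallel to the gaps, 40 to 80 mm clear of them. Fully home its origin is at x = -8 mm of the rack and its rear end stands out about 5 mm beyond the divider noses.
- jar: Bystander: jar with red lid, 56 mm diameter, 75 mm high; origin at the centre of its underside. Leave alone.
- check_weight: Bystander: brass check weight, 42 mm diameter, 55 mm high; origin at the centre of its underside. Leave alone.
- onion: Bystander: brown onion, 68 mm diameter, 72 mm high, behind the rack; origin at the centre of its underside. Leave alone.
Not all that is in view belongs to the job. There is more than one size of the cap_yellow; the job needs the largest.

How it is judged:
By the outcome, as a careful person would: the job done as asked, in the order asked, and still so for the second after the job is handed in, with the robot touching nothing.
It also fails if it takes over 58 s, if anything falls off the work surface, if the arm or the gripper's body presses on something with over 40 N, if the wrist force passes 120 N, or if a joint passes its speed limit or range.

### The arm

A 6-joint arm with a two-finger parallel gripper is mounted at the origin on the work surface. World frame = base frame: x ahead of the robot, y to its left, z up, the work surface at z = 0. Lengths are in m, angles in rad, forces in N, time in s.
With the tool pointing down it reaches from about 0.4 to 0.825 m from the base axis. Payload 7 kg.
Tool frame: the origin (TCP) lies between the finger pads; the fingertips stand 11 mm ahead of it and the grasp point (between the pads) lies 8 mm behind it; x points along the fingers, z is the direction in which the jaws open and shut, and the axes are right-handed (so a half turn about x gives the same grasp; the last joint's range is limited). The gripper opens to 88 mm and grips with 3 to 60 N. Pads are 19 mm wide; open, the fingers measure 130 mm over their backs; the gripper's body (78 mm by 193 mm) begins 47 mm behind the grasp point.
Start: joints at [-0.866, 0.359, 0.012, 0, -1.224, -0.288], TCP at [0.273, -0.617, 0.238] pointing down, gripper open.
Joint ranges: [-3.07, 3.07], [-1.43, 2.12], [-1.02, 1.25], [-3.03, 1.67], [-3.05, -0], [-3.03, 3.03]. Speed limits (rad/s): [2.39, 2.39, 3.01, 3.14, 3.14, 3.14].

### API

Orientations are given as [roll, pitch, yaw] about the fixed x, y, z axes, in that order (R = Rz(yaw) Ry(pitch) Rx(roll)).
In Python, from station import arm gives the robot as it stands.
- The arm moves only by the tool jog_arm, never from a script. Its argument "motion" is a list of rows, each an object of numbers: "dx", "dy", "dz": the shift along the tool's x, y, z in m; "twist": the turn about the tool's x in degrees. In form: [{"dx": .., "dy": .., "dz": .., "twist": ..}, ...]. A call has 1 to 20 rows; each row is the pose to reach, as a shift and turn from the pose commanded when the call began, along the tool's axes at that moment; what a row does not reach only later rows make up. A row lasts 1/12 s, in which the tool goes at most 41.7 mm and 7.16 degrees, less where a joint would pass 70% of its speed; a pose out of reach is approached as far as the arm can. A call with a gripper value outside its range is refused whole. "gripper" is the finger opening in m, from 0 to 0.0876, set as the call begins (left out, the last holds). The fingers move at their own pace and stop on an object; "newtons" is the grip in N (left out, the last holds). Time passes only in rows, so rows that repeat a pose let the fingers close. It gives the time, the measured TCP pose, the force and the opening at its end, in the units of the state.
- arm.get_state(): the state, without advancing time (a new reading comes with each control period).
- arm.grab_frame(name): name is "scene" or "top" or "wrist"; returns the picture (420x560x3 uint8, red, green, blue); there is no depth.
- arm.camera_model(name): a dict with "camera_matrix" (3x3 intrinsics, pixels), "eye" and "attitude" of the camera in the world. Camera axes: x right, y down, z forward; pixel columns grow to the right and rows downward; lengths in m; the calibration is good to about 2 mm. A picture is of the moment at which its call begins: read the wrist's pose just before it. camera_model takes no time and is no camera call; for the wrist camera it gives the pose at the moment of the call.
- arm.job_done(): hands the job in, once; it reports no verdict.
The state is a dict: "t": time; "q": joint angles; "qd": joint speeds; "joint_efforts": joint torques, N m; "eef_pos": TCP position; "ee_rot": TCP orientation; "force": force on the tool from outside, world axes, zero at the start; "moment": the same for the moment, N m; "width": finger opening in m.
Only numpy, scipy, OpenCV 4.12 (cv2) and the standard library are available. Lean on these libraries where they do the work, as an engineer would, in place of code of your own. Each camera call takes 0.05 s, during which the arm holds its last target.

## Working session

There is one attempt and no reset: what is moved stays moved. The work goes in short steps, Python scripts to look and compute and a tool call to move; the robot and the scene stay as the last step left them, time stands still between calls to the robot, and variables do not carry over. Pictures are saved under pics/ and viewed, and the job is handed in when it is done.

Besides the shell and the picture viewer there is one more tool, called after ">>>" by a JSON object that holds its "api" and its "payload", one argument or row to a line. jog_arm: Moves the arm, as the interface text tells. Its arguments: {"type":"object","properties":{"motion":{"type":"array"},"gripper":{"type":"number"},"newtons":{"type":"number"}},"required":["motion"]}

```bash
ls; mkdir -p pics; python3 - <<'E'
from station import arm
import cv2
s=arm.get_state(); print(s)
for n in ["scene","top","wrist"]:
    m=arm.camera_model(n); print(n,m)
    cv2.imwrite(f"pics/{n}0.png",arm.grab_frame(n)[:,:,::-1])
E
```

```text
pics
{'t': 0.0, 'q': array([-8.65879104e-01,  3.59405785e-01,  1.10560475e-02, -3.49028192e-04,
       -1.22407201e+00, -2.88086072e-01]), 'qd': array([-9.96187746e-04,  9.12523425e-04,  1.55464918e-03,  7.43300056e-05,
        6.61695649e-04, -9.78726869e-04]), 'joint_efforts': array([ 2.88853098e-04, -5.82727432e+01,  2.93063396e+01,  6.99750647e+00,
        7.05208411e-03, -1.69954874e-04]), 'eef_pos': array([ 0.27306594, -0.61679374,  0.23660941]), 'ee_rot': array([0.08893032, 1.56913811, 2.07643893]), 'force': array([ 0.27845597,  0.74945333, -0.27280443]), 'moment': array([0.04357035, 0.00395777, 0.01710768]), 'width': 0.08731124808315378}
scene {'camera_matrix': array([[471.95774504,   0.        , 275.62546576],
       [  0.        , 471.95774504, 221.9685409 ],
       [  0.        ,   0.        ,   1.        ]]), 'eye': array([1.22969783, 0.01197585, 0.83196112]), 'attitude': array([-2.48313623, -0.00359825,  1.59712603])}
top {'camera_matrix': array([[441.68140794,   0.        , 281.15511309],
       [  0.        , 441.68140794, 209.6938186 ],
       [  0.        ,   0.        ,   1.        ]]), 'eye': array([0.54271869, 0.01782579, 1.19503823]), 'attitude': array([-3.05153083, -0.02519569, -1.56062918])}
wrist {'camera_matrix': array([[319.09000851,   0.        , 279.94313248],
       [  0.        , 319.09000851, 212.50591638],
       [  0.        ,   0.        ,   1.        ]]), 'eye': array([ 0.202731  , -0.64910626,  0.3842075 ]), 'attitude': array([ 2.85125245e+00, -2.68520829e-03,  1.98691751e+00])}
```

View pics/scene0.png

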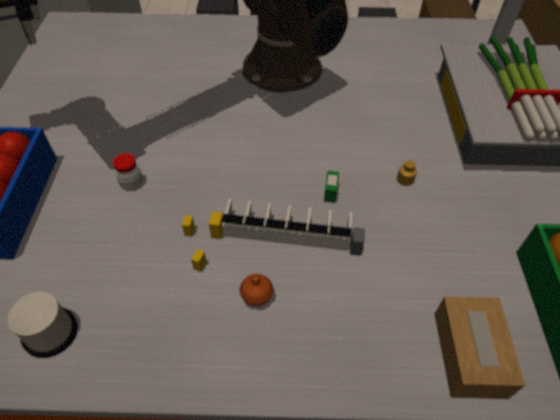

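View pics/top0.png

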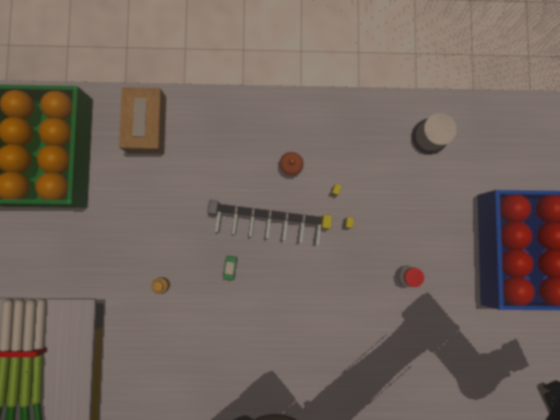

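View pics/wrist0.png

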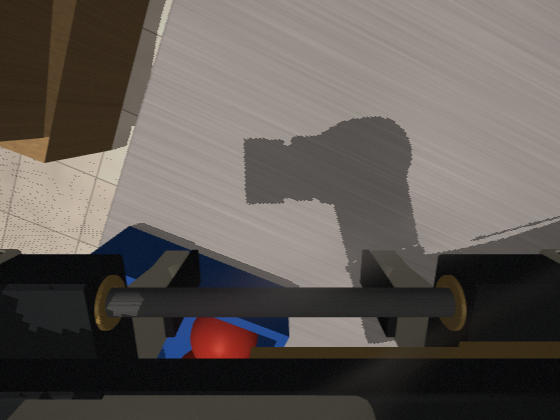

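The top view shows the rack running from the grey cap (213,207) to the large yellow cap (327,222). The yellow end is at the robot's right (-y). The cassette is at (230,267), and the small yellow decoys are at (349,223) and (336,190). Next I measure.

```bash
cat > h.py <<'E'
import numpy as np, cv2
from scipy.spatial.transform import Rotation as R
def Rm(a): return R.from_euler('xyz',a).as_matrix()
def ray(m,px,z):
    K=m['camera_matrix'];d=Rm(m['attitude'])@np.linalg.solve(K,[px[0],px[1],1.])
    e=np.array(m['eye']); return e+d*(z-e[2])/d[2]
def proj(m,P):
    p=Rm(m['attitude']).T@(np.asarray(P,float)-m['eye']); p=m['camera_matrix']@p; return p[:2]/p[2]
def blobs(mask,amin=15):
    n,l,s,c=cv2.connectedComponentsWithStats(mask.astype(np.uint8)); return [(s[i,4],c[i],s[i,:4],l==i) for i in range(1,n) if s[i,4]>=amin]
E
python3 - <<'E'
from h import *
from station import arm
s=arm.get_state();Rt=Rm(s['ee_rot']);print("tool axes\n",Rt.round(3))
for n in ["top","scene"]:
    m=arm.camera_model(n);im=cv2.imread(f"pics/{n}0.png");hsv=cv2.cvtColor(im,cv2.COLOR_BGR2HSV).astype(int)
    H,S,V=hsv[...,0],hsv[...,1],hsv[...,2]
    for nm,mk,z in [("yellow",(H>22)&(H<33)&(S>150),.054),("green",(H>60)&(H<85)&(S>110),.045),("red",((H<6)|(H>174))&(S>150),.075),("orange",(H>6)&(H<22)&(S>110),.04)]:
        for a,c,b,l in blobs(mk):
            P=ray(m,c,z)
            if abs(P[1]+.02)<.42 and .35<P[0]<.9 : print(n,nm,a,c.round(1),b,P.round(4))
t=cv2.imread("pics/top0.png")[150:300,140:440];cv2.imwrite("pics/topc.png",cv2.resize(t,None,fx=2.6,fy=2.6,interpolation=2))
t=cv2.imread("pics/scene0.png")[150:310,110:430];cv2.imwrite("pics/scenec.png",cv2.resize(t,None,fx=2.5,fy=2.5,interpolation=2))
E
```

```text
tool axes
 [[-0.001 -0.914 -0.405]
 [ 0.001 -0.405  0.914]
 [-1.     0.     0.001]]
top yellow 52 [336.2 189.1] [333 185   8   9] [ 0.7019 -0.1531  0.054 ]
top yellow 98 [326.3 221.4] [322 215   9  13] [ 0.617  -0.1274  0.054 ]
top yellow 58 [349.  222.3] [346 218   7  10] [ 0.6153 -0.1866  0.054 ]
top red 260 [413.6 277. ] [405 268  18  18] [ 0.4774 -0.3464  0.075 ]
top orange 1817 [140.3 118.6] [120  88  41  61] [0.8854 0.3663 0.04  ]
top orange 405 [291.  163.5] [280 153  23  22] [ 0.7707 -0.035   0.04  ]
top orange 194 [159.7 285. ] [152 278  16  15] [0.4491 0.2998 0.04  ]
scene yellow 154 [216.  223.4] [210 213  13  25] [ 0.6354 -0.1248  0.054 ]
scene yellow 91 [188. 225.] [184 217  10  18] [ 0.6411 -0.1823  0.054 ]
scene yellow 97 [198.1 259.5] [193 251  12  19] [ 0.7255 -0.1507  0.054 ]
scene green 20 [332.5 172.6] [328 172  10   3] [0.474  0.1255 0.045 ]
scene green 142 [330.3 192.6] [325 185  12  17] [0.5353 0.1178 0.045 ]
scene red 340 [123.9 162. ] [113 153  22  19] [ 0.4838 -0.3458  0.075 ]
scene orange 338 [406.8 172.7] [398 160  19  25] [0.4644 0.2979 0.04  ]
scene orange 31 [217.7 215.2] [210 211  14  11] [ 0.6023 -0.1259  0.04  ]
scene orange 30 [185.9 220.5] [182 215  11  17] [ 0.6188 -0.192   0.04  ]
scene orange 40 [196.4 257.2] [191 249  14  21] [ 0.711  -0.1577  0.04  ]
scene orange 817 [256.  289.6] [240 274  33  32] [ 0.7814 -0.0345  0.04  ]
scene orange 5823 [476.8 349.6] [436 297  89 101] [0.8903 0.3595 0.04  ]
```

View pics/topc.png

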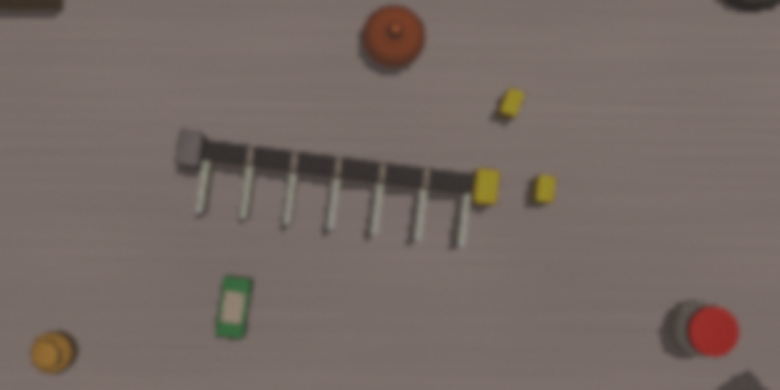

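View pics/scenec.png

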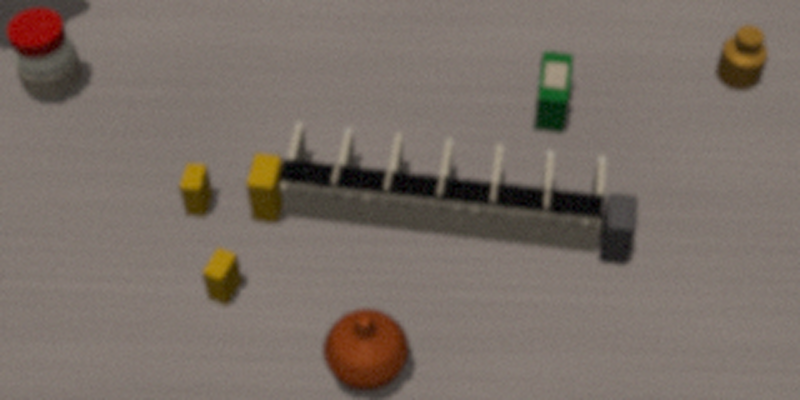

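```bash
python3 - <<'E'
from h import *
from station import arm
s=arm.get_state();Rt=Rm(s['ee_rot'])
m=arm.camera_model("wrist");Rc=Rm(m['attitude'])
print("cam axes in tool\n",(Rt.T@Rc).round(3),"eye in tool",(Rt.T@(m['eye']-s['eef_pos'])).round(4))
t=arm.camera_model("top");sc=arm.camera_model("scene")
Y=ray(t,(327.3,221.9),.054);G=ray(t,(213.5,207.3),.054);print("Y,G",Y.round(4),G.round(4),np.linalg.norm(Y-G))
yd=(G-Y)[:2];yd/=np.linalg.norm(yd);xd=np.array([yd[1],-yd[0]]);c=(Y+G)[:2]/2;O=c-.03*xd
print("yd",yd,"xd",xd,"O",O, "yaw",np.degrees(np.arctan2(xd[1],xd[0])))
print("gap3 rail",O+.03*xd-.022*yd)
# cassette top corners crop
cs=[(140+u/2.6,150+v/2.6) for u,v in [(223,276),(252,277),(245,338),(216,336)]]
C=[ray(t,p,.045)[:2] for p in cs];print(np.round(C,4)); C=np.mean(C,0)
print("cassette",C,"in rack",(C-O)@xd,(C-O)@yd)
E
```

```text
cam axes in tool
 [[-0.001 -0.286  0.958]
 [-0.001 -0.958 -0.286]
 [ 1.    -0.001  0.001]] eye in tool [-0.1475  0.0774 -0.0008]
Y,G [ 0.6158 -0.13    0.054 ] [0.6501 0.1652 0.054 ] 0.2971560562266752
yd [0.11559943 0.99329591] xd [ 0.99329591 -0.11559943] O [0.6031445  0.02106606] yaw -6.638200700633274
gap3 rail [ 0.63040019 -0.00425444]
[[0.5247 0.1317]
 [0.5239 0.103 ]
 [0.4639 0.1087]
 [0.4656 0.1374]]
cassette [0.49452248 0.12021296] in rack -0.11935513603639769 0.08592557136840501
```

>>> {"api": "jog_arm", "payload": {
  "motion": [
    {"dx":-0.063,"dy":-0.55,"dz":0.49,"twist":-59.5},
    {"dx":-0.063,"dy":-0.55,"dz":0.49,"twist":-59.5},
    {"dx":-0.063,"dy":-0.55,"dz":0.49,"twist":-59.5},
    {"dx":-0.063,"dy":-0.55,"dz":0.49,"twist":-59.5},
    {"dx":-0.063,"dy":-0.55,"dz":0.49,"twist":-59.5},
    {"dx":-0.063,"dy":-0.55,"dz":0.49,"twist":-59.5},
    {"dx":-0.063,"dy":-0.55,"dz":0.49,"twist":-59.5},
    {"dx":-0.063,"dy":-0.55,"dz":0.49,"twist":-59.5},
    {"dx":-0.063,"dy":-0.55,"dz":0.49,"twist":-59.5},
    {"dx":-0.063,"dy":-0.55,"dz":0.49,"twist":-59.5},
    {"dx":-0.063,"dy":-0.55,"dz":0.49,"twist":-59.5},
    {"dx":-0.063,"dy":-0.55,"dz":0.49,"twist":-59.5},
    {"dx":-0.063,"dy":-0.55,"dz":0.49,"twist":-59.5},
    {"dx":-0.063,"dy":-0.55,"dz":0.49,"twist":-59.5},
    {"dx":-0.063,"dy":-0.55,"dz":0.49,"twist":-59.5},
    {"dx":-0.063,"dy":-0.55,"dz":0.49,"twist":-59.5},
    {"dx":-0.063,"dy":-0.55,"dz":0.49,"twist":-59.5},
    {"dx":-0.063,"dy":-0.55,"dz":0.49,"twist":-59.5},
    {"dx":-0.063,"dy":-0.55,"dz":0.49,"twist":-59.5},
    {"dx":-0.063,"dy":-0.55,"dz":0.49,"twist":-59.5}
  ],
  "gripper": 0
}}

```text
t: 1.82
eef_pos: [0.578, 0.0551, 0.2997]
ee_rot: [0.428, 1.569, -2.827]
force: [0.2, -0.5, -0.4]
width: 0.0002
```

```bash
python3 - <<'E'
from h import *
from station import arm
import pickle
s=arm.get_state();m=arm.camera_model("wrist");im=arm.grab_frame("wrist")
pickle.dump((s,m),open("w1.pkl","wb"));print(Rm(s['ee_rot']).round(3),s['eef_pos'],np.abs(s['qd']).max(),s['q'])
cv2.imwrite("pics/w1.png",im[:,:,::-1])
E
```

```text
[[-0.001 -0.113 -0.994]
 [-0.    -0.994  0.113]
 [-1.     0.001  0.001]] [0.5780198  0.05514642 0.29973816] 0.033989137122925187 [ 4.31655751e-01  1.70561596e-01 -1.02134707e-01 -1.66559405e-04
 -1.29946556e+00 -5.44645961e-01]
```

View pics/w1.png

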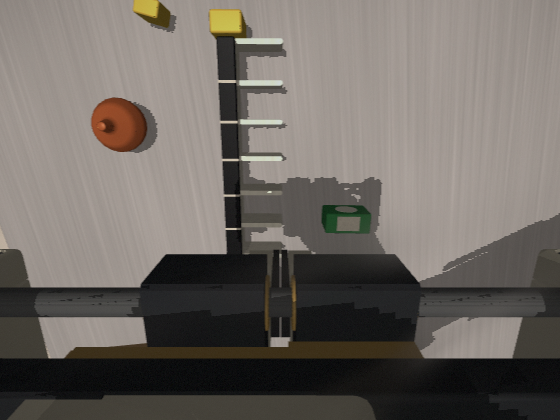

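The wrist view shows the yellow cap at (227,22). The white rail lines are at rows 81, 122, 159, 194 and 229 near column 230, and the cassette's top is around (347,224). I'll refine the rack frame from the rail lines and divider noses.

```bash
python3 - <<'E'
from h import *
import pickle
s,m=pickle.load(open("w1.pkl","rb"));im=cv2.imread("pics/w1.png");g=cv2.cvtColor(im,cv2.COLOR_BGR2GRAY).astype(float)
# rail mask: dark columns -> edges per row; lines
pts=[]
for r in range(45,246):
    row=g[r,200:262]; d=np.where(row<45)[0]
    if len(d)>8: pts.append((r,200+d.min()-.5,200+d.max()+.5))
pts=np.array(pts); mid=(pts[:,1]+pts[:,2])/2
W=np.array([ray(m,((a+b)/2,r),.06)[:2] for r,a,b in pts]); wid=[np.linalg.norm(ray(m,(a,r),.06)-ray(m,(b,r),.06)) for r,a,b in pts]
print("rail width med",np.median(wid))
vx,vy,x0,y0=cv2.fitLine(W.astype(np.float32),cv2.DIST_HUBER,0,.01,.01).ravel()
yd=np.array([vx,vy]);yd*=np.sign(yd[1]);xd=np.array([yd[1],-yd[0]]);c0=np.array([x0,y0])
print("yd",yd,"yaw",np.degrees(np.arctan2(xd[1],xd[0])))
# line rows: profile along rail center column
cx=np.interp(np.arange(45,250),pts[:,0],mid)
prof=np.array([g[r,int(c)-3:int(c)+4].mean() for r,c in zip(range(45,250),cx)])
ys=[]
for gr in (81,122,159,194,229):
    rr=np.arange(gr-4,gr+5);w=prof[rr-45]-np.median(prof);w=np.clip(w,0,None);r=(w*rr).sum()/w.sum()
    P=ray(m,(np.interp(r,range(45,250),cx),r),.06)[:2];ys.append((P-c0)@yd);print(gr,round(r,2),P.round(4),w.max())
ys=np.array(ys);k=np.array([-88,-44,0,44,88])/1000
p=np.polyfit(k,ys,1);print("scale",p[0],"resid mm",((ys-np.polyval(p,k))*1e3).round(2))
mid0=c0+yd*p[1];O=mid0-.03*xd;print("rail_mid",mid0,"O",O)
np.savez("rack.npz",O=O,xd=xd,yd=yd)
# predicted checks
for nm,P in [("noses",[(-.033,y,.045) for y in (-.132,-.088,-.044,0)]),("cap",[(.03,-.15,.054)])]:
    for q in P: print(nm,q,proj(m,np.append(O+q[0]*xd+q[1]*yd,q[2])).round(1))
# cassette
hsv=cv2.cvtColor(im,cv2.COLOR_BGR2HSV).astype(int);mk=(hsv[...,0]>55)&(hsv[...,0]<90)&(hsv[...,1]>100)
for a,c,b,l in blobs(mk,100): print("green",a,c,b)
# where do the finger tips project
cv2.imwrite("pics/w1c.png",cv2.resize(im[190:250,300:400],None,fx=7,fy=7,interpolation=2))
E
```

```text
rail width med 0.019430830641243707
yd [0.11608259 0.9932396 ] yaw -6.6660705
81 81.0 [ 0.6241 -0.0678] 153.0
122 121.63 [ 0.6288 -0.024 ] 154.0
159 159.51 [0.634  0.0197] 155.14285714285714
194 195.12 [0.6391 0.0635] 148.57142857142858
229 228.5 [0.6444 0.1073] 148.57142857142858
scale 1.001172541825693 resid mm [ 0.02  0.03 -0.08 -0.    0.03]
rail_mid [0.63388381 0.0197598 ] O [0.60408663 0.02324228]
noses (-0.033, -0.132, 0.045) [283.3  40.9]
noses (-0.033, -0.088, 0.045) [283.1  82.6]
noses (-0.033, -0.044, 0.045) [282.9 121.6]
noses (-0.033, 0, 0.045) [282.7 158.2]
cap (0.03, -0.15, 0.054) [225.7  20.4]
green 686 [342.03790087 217.49562682] [322 205  49  28]
```

View pics/w1c.png

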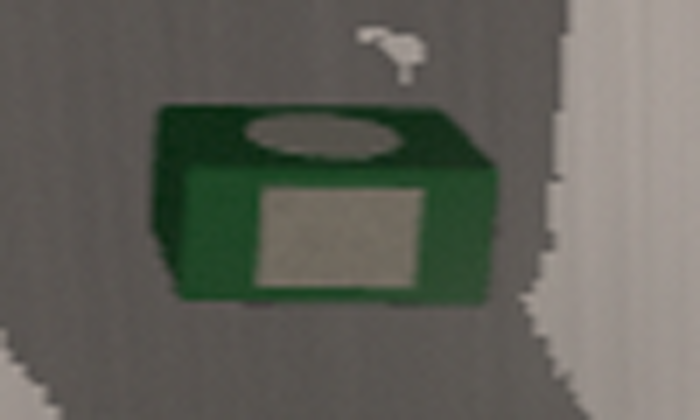

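```bash
cat >> h.py <<'E'
_r=None
def rack():
    d=np.load("rack.npz");return d['O'],d['xd'],d['yd']
def toW(x,y,z):
    O,xd,yd=rack();return np.append(O+x*xd+y*yd,z)
def toR(P):
    O,xd,yd=rack();P=np.asarray(P);return np.array([(P[:2]-O)@xd,(P[:2]-O)@yd,P[2]])
def shift(s,P): return (Rm(s['ee_rot']).T@(np.asarray(P)-s['eef_pos'])).round(4)
def jaw_err(s): # angle of tool z in rack axes (deg)
    O,xd,yd=rack();z=Rm(s['ee_rot'])[:2,2];return np.degrees(np.arctan2(z@yd,z@xd))
E
python3 - <<'E'
from h import *
import pickle
from station import arm
s,m=pickle.load(open("w1.pkl","rb"))
cs=[(300+u/7,190+v/7) for u,v in [(183,168),(496,168),(489,303),(180,299)]]
P=np.array([ray(m,p,.045)[:2] for p in cs]);Q=np.array([toR(np.append(p,.045)) for p in P])[:,:2];print(Q.round(4))
print("len",np.linalg.norm(Q[0]-Q[1]),np.linalg.norm(Q[2]-Q[3]),"wid",np.linalg.norm(Q[0]-Q[3]),np.linalg.norm(Q[1]-Q[2]),"ctr",Q.mean(0),
 "yaw",[np.degrees(np.arctan2(*(a-b)[::-1])) for a,b in [(Q[0],Q[1]),(Q[3],Q[2])]])
s=arm.get_state();print("jaw",jaw_err(s))
for q in [(.03,-.12,.09),(.03,-.12,.074),(.03,-.022,.067)]: print(q,shift(s,toW(*q)))
t=arm.camera_model("top")
for nm,px,z in [("jar",(413.6,277),.075),("weight",(159.7,285),.045),("onion",(291,163.5),.05)]: print(nm,toR(ray(t,px,z)))
E
```

```text
[[-0.0907  0.073 ]
 [-0.1496  0.0728]
 [-0.1506  0.0999]
 [-0.0912  0.0992]]
len 0.05897495634465554 0.05933634408435398 wid 0.026254018547350634 0.027087351603575553 ctr [-0.1205216   0.08622434] yaw [np.float64(0.12196172493692262), np.float64(-0.6739045487423695)]
jaw -179.88281551775418
(0.03, -0.12, 0.09) [ 0.2099  0.1475 -0.0599]
(0.03, -0.12, 0.074) [ 0.2259  0.1474 -0.0599]
(0.03, -0.022, 0.067) [ 0.2328  0.0494 -0.0601]
jar [-0.0830225  -0.38191691  0.075     ]
weight [-0.18539601  0.25565903  0.045     ]
onion [ 0.17026963 -0.03837314  0.05      ]
```

>>> {"api": "jog_arm", "payload": {
  "motion": [
    {"dx":0.02,"dy":0.04,"dz":-0.016},
    {"dx":0.04,"dy":0.076,"dz":-0.031},
    {"dx":0.06,"dy":0.112,"dz":-0.046},
    {"dx":0.09,"dy":0.135,"dz":-0.056},
    {"dx":0.125,"dy":0.1475,"dz":-0.06},
    {"dx":0.16,"dy":0.1475,"dz":-0.06},
    {"dx":0.19,"dy":0.1475,"dz":-0.06},
    {"dx":0.21,"dy":0.1475,"dz":-0.06},
    {"dx":0.215,"dy":0.1475,"dz":-0.06},
    {"dx":0.215,"dy":0.1475,"dz":-0.06},
    {"dx":0.215,"dy":0.1475,"dz":-0.06}
  ]
}}

```text
invalid input
```

```bash
python3 - <<'E'
from h import *
from station import arm
s=arm.get_state();print(s['t'],toR(s['eef_pos']).round(4),s['force'],jaw_err(s))
im=arm.grab_frame("wrist");cv2.imwrite("pics/w2.png",im[:,:,::-1])
im=arm.grab_frame("scene");cv2.imwrite("pics/s2.png",cv2.resize(im[120:280,130:400,::-1],None,fx=2.8,fy=2.8,interpolation=2))
E
```

```text
1.8667 [-0.0299  0.0275  0.2999] [-0.23607062 -0.37411703 -0.27593377] -179.88281551775418
```

View pics/w2.png

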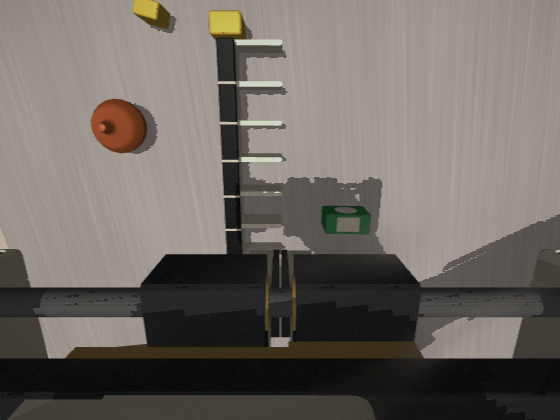

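View pics/s2.png

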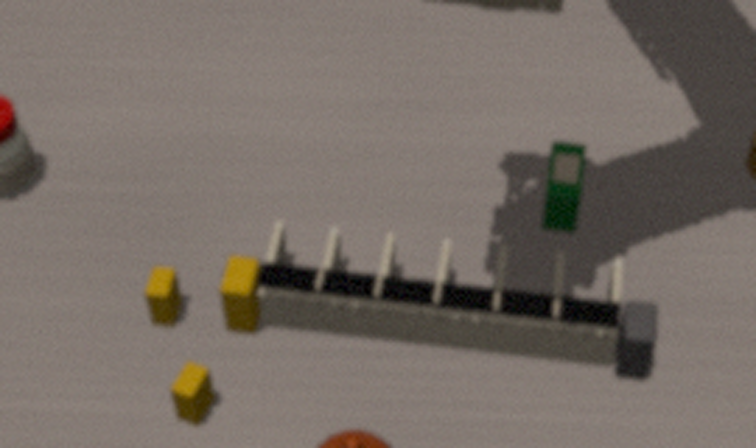

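The call was refused, probably because the rows had no twist value. The arm didn't move, and both pictures look as before. I'll send it again with every field filled in.

>>> {"api": "jog_arm", "payload": {
  "motion": [
    {"dx":0.02,"dy":0.04,"dz":-0.016,"twist":0},
    {"dx":0.04,"dy":0.076,"dz":-0.031,"twist":0},
    {"dx":0.06,"dy":0.112,"dz":-0.046,"twist":0},
    {"dx":0.09,"dy":0.135,"dz":-0.056,"twist":0},
    {"dx":0.125,"dy":0.1475,"dz":-0.06,"twist":0},
    {"dx":0.16,"dy":0.1475,"dz":-0.06,"twist":0},
    {"dx":0.19,"dy":0.1475,"dz":-0.06,"twist":0},
    {"dx":0.21,"dy":0.1475,"dz":-0.06,"twist":0},
    {"dx":0.215,"dy":0.1475,"dz":-0.06,"twist":0},
    {"dx":0.215,"dy":0.1475,"dz":-0.06,"twist":0},
    {"dx":0.215,"dy":0.1475,"dz":-0.06,"twist":0}
  ]
}}

```text
t: 2.88
eef_pos: [0.6209, -0.1006, 0.0869]
ee_rot: [3.041, 1.569, -0.216]
force: [0.9, 0.6, -0.1]
width: 0.0005
```

```bash
python3 - <<'E'
from h import *
from station import arm
s=arm.get_state();print(s['t'],toR(s['eef_pos']).round(4),s['force'],jaw_err(s))
im=arm.grab_frame("wrist");cv2.imwrite("pics/w3.png",im[:,:,::-1])
im=arm.grab_frame("scene");cv2.imwrite("pics/s3.png",cv2.resize(im[120:280,130:400,::-1],None,fx=2.8,fy=2.8,interpolation=2))
E
```

```text
2.8833 [ 0.0311 -0.121   0.0869] [ 0.92414865  0.59006281 -0.08228642] -179.97290778392647
```

View pics/w3.png

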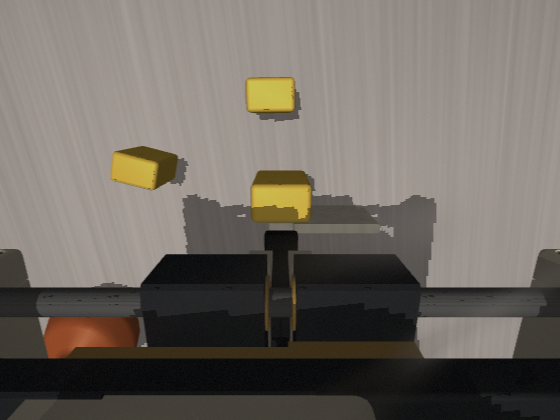

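View pics/s3.png

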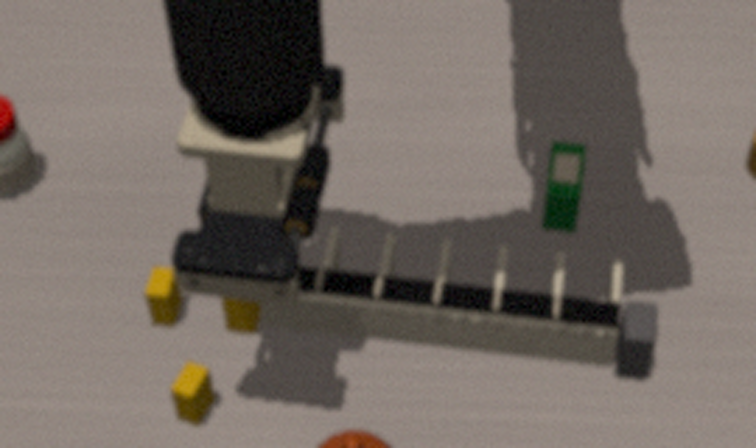

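Wrist view: the closed fingertips, around (280,240), are over the rail just inside the yellow cap (281,200). I'll lower slowly until I see contact force.

>>> {"api": "jog_arm", "payload": {
  "motion": [
    {"dx":0.006,"dy":0,"dz":0,"twist":0},
    {"dx":0.011,"dy":0,"dz":0,"twist":0},
    {"dx":0.014,"dy":0,"dz":0,"twist":0},
    {"dx":0.016,"dy":0,"dz":0,"twist":0},
    {"dx":0.017,"dy":0,"dz":0,"twist":0},
    {"dx":0.017,"dy":0,"dz":0,"twist":0},
    {"dx":0.017,"dy":0,"dz":0,"twist":0}
  ]
}}

```text
t: 3.57
eef_pos: [0.6204, -0.0998, 0.0687]
ee_rot: [-0.169, 1.571, 2.857]
force: [-1.2, 1.8, 4.3]
width: 0.0002
```

```bash
python3 - <<'E'
from h import *
from station import arm
s=arm.get_state();print(s['t'],toR(s['eef_pos']).round(4),s['force'],jaw_err(s))
E
```

```text
3.5667 [ 0.0304 -0.1203  0.0687] [-1.20388271  1.77757222  4.28461886] -179.9465533334975
```

>>> {"api": "jog_arm", "payload": {
  "motion": [
    {"dx":0.001,"dy":0,"dz":0,"twist":0},
    {"dx":0.0015,"dy":0,"dz":0,"twist":0},
    {"dx":0.0015,"dy":-0.003,"dz":0,"twist":0},
    {"dx":0.0015,"dy":-0.009,"dz":0,"twist":0},
    {"dx":0.0015,"dy":-0.016,"dz":0,"twist":0},
    {"dx":0.0015,"dy":-0.023,"dz":0,"twist":0},
    {"dx":0.0015,"dy":-0.03,"dz":0,"twist":0},
    {"dx":0.0015,"dy":-0.037,"dz":0,"twist":0},
    {"dx":0.0015,"dy":-0.044,"dz":0,"twist":0},
    {"dx":0.0015,"dy":-0.051,"dz":0,"twist":0},
    {"dx":0.0015,"dy":-0.058,"dz":0,"twist":0},
    {"dx":0.0015,"dy":-0.065,"dz":0,"twist":0},
    {"dx":0.0015,"dy":-0.072,"dz":0,"twist":0},
    {"dx":0.0015,"dy":-0.079,"dz":0,"twist":0},
    {"dx":0.0015,"dy":-0.085,"dz":0,"twist":0},
    {"dx":0.0015,"dy":-0.09,"dz":0,"twist":0},
    {"dx":0.0015,"dy":-0.094,"dz":0,"twist":0},
    {"dx":0.0015,"dy":-0.097,"dz":0,"twist":0},
    {"dx":0.0015,"dy":-0.098,"dz":0,"twist":0},
    {"dx":0.0015,"dy":-0.098,"dz":0,"twist":0}
  ]
}}

```text
t: 5.23
eef_pos: [0.6317, -0.0022, 0.067]
ee_rot: [-1.688, 1.57, 1.338]
force: [-0.8, -0.7, 4.1]
width: 0.0003
```

```bash
python3 - <<'E'
from h import *
from station import arm
s=arm.get_state();print(s['t'],toR(s['eef_pos']).round(4),s['force'],jaw_err(s))
im=arm.grab_frame("wrist");cv2.imwrite("pics/w4.png",im[:,:,::-1])
E
```

```text
5.2333 [ 0.0304 -0.022   0.067 ] [-0.83700935 -0.66902368  4.11668531] -179.94789545353058
```

View pics/w4.png

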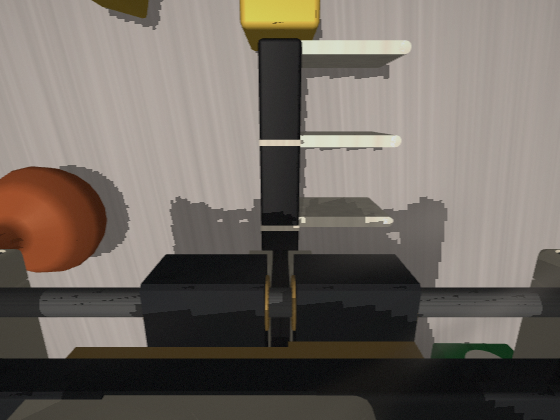

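The wrist view shows the rail lines at rows 142 and 227 behind the fingertip, so two inner dividers are passed and the tip is over gap 3. I'll check in the image that the rail really is down.

```bash
python3 - <<'E'
from h import *
from station import arm
m=arm.camera_model("wrist");s=arm.get_state()
g=cv2.cvtColor(cv2.imread("pics/w4.png"),cv2.COLOR_BGR2GRAY).astype(float)
pr=g[:,272:288].mean(1)
for a,b,y in [(136,150,-.088),(222,234,-.044)]:
    rr=np.arange(a,b);w=np.clip(pr[a:b]-60,0,None);print("obs",(w*rr).sum()/w.sum(),[ (z,proj(m,toW(.03,y,z)).round(1)) for z in (.06,.058,.056,.054)])
row=g[100,240:320];d=np.where(row<45)[0];print("cols at row100",240+d.min(),240+d.max(),"pred width",[np.ptp([proj(m,toW(x,-.11,z))[0] for x in(.02,.04)]).round(1) for z in (.06,.056)])
# next: leave rail; cassette side push geometry
print("jaw",jaw_err(s))
E
```

```text
obs 142.4042286827097 [(0.06, array([281.8, 143.6])), (0.058, array([281.8, 143.3])), (0.056, array([281.8, 142.9])), (0.054, array([281.7, 142.6]))]
obs 228.001559714795 [(0.06, array([281.7, 230.9])), (0.058, array([281.6, 229.5])), (0.056, array([281.6, 228.2])), (0.054, array([281.6, 227. ]))]
cols at row100 260 300 pred width [np.float64(44.0), np.float64(42.8)]
jaw -179.95674232190188
```

Rail line positions fit a rail top of about 56 mm, i.e. pressed about 4 mm. Next I lift straight off and go round to the +y side of the cassette, with the fingers slightly spread as a wide flat pusher.

>>> {"api": "jog_arm", "payload": {
  "motion": [
    {"dx":-0.02,"dy":0,"dz":0,"twist":0},
    {"dx":-0.05,"dy":0,"dz":0,"twist":0},
    {"dx":-0.06,"dy":-0.025,"dz":0.025,"twist":0},
    {"dx":-0.06,"dy":-0.052,"dz":0.052,"twist":0},
    {"dx":-0.06,"dy":-0.08,"dz":0.08,"twist":0},
    {"dx":-0.06,"dy":-0.108,"dz":0.108,"twist":0},
    {"dx":-0.06,"dy":-0.136,"dz":0.136,"twist":0},
    {"dx":-0.06,"dy":-0.15,"dz":0.15,"twist":0},
    {"dx":-0.05,"dy":-0.152,"dz":0.151,"twist":0},
    {"dx":-0.02,"dy":-0.152,"dz":0.151,"twist":0},
    {"dx":0.01,"dy":-0.152,"dz":0.151,"twist":0},
    {"dx":0.035,"dy":-0.152,"dz":0.151,"twist":0},
    {"dx":0.045,"dy":-0.152,"dz":0.151,"twist":0},
    {"dx":0.047,"dy":-0.152,"dz":0.151,"twist":0},
    {"dx":0.047,"dy":-0.152,"dz":0.151,"twist":0}
  ],
  "gripper": 0.024
}}

```text
t: 6.53
eef_pos: [0.4992, 0.1655, 0.0196]
ee_rot: [0.776, 1.569, -2.482]
force: [0.7, 0.2, 0.2]
width: 0.0236
```

```bash
python3 - <<'E'
from h import *
from station import arm
s=arm.get_state();print(s['t'],toR(s['eef_pos']).round(4),s['force'],s['width'],jaw_err(s))
im=arm.grab_frame("wrist");cv2.imwrite("pics/w5.png",im[:,:,::-1])
im=arm.grab_frame("scene");cv2.imwrite("pics/s5.png",cv2.resize(im[100:280,180:450,::-1],None,fx=2.8,fy=2.8,interpolation=2))
E
```

```text
6.5333 [-0.1207  0.1291  0.0196] [0.69675292 0.21414266 0.16825926] 0.023626680068302545 -179.9727066630628
```

View pics/w5.png

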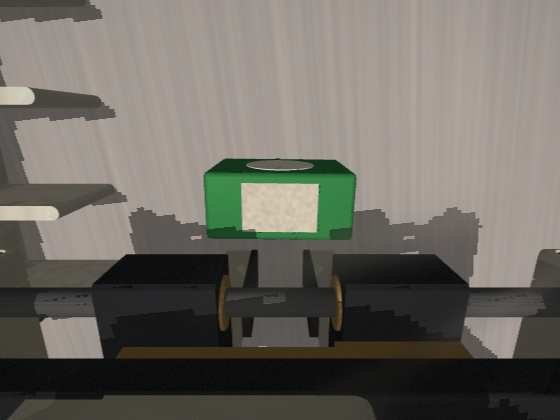

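View pics/s5.png

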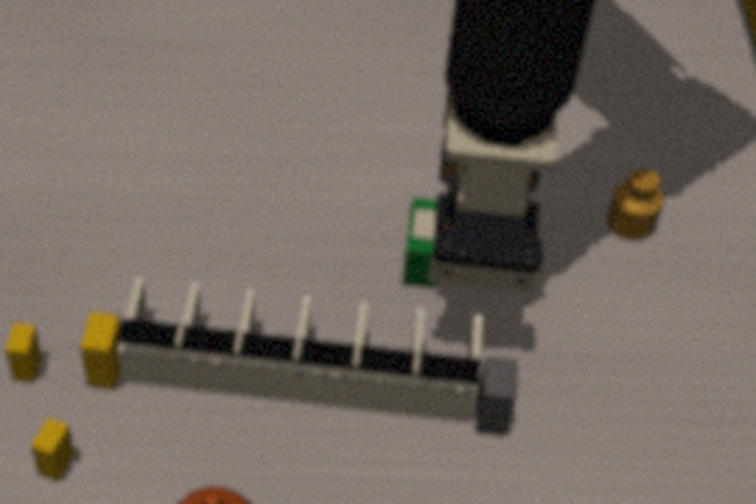

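Wrist view: the cassette top spans columns 205–355. Both open fingers (about 230 and 330) are behind its +y face, clear of it and centred. Pushing sideways now.

>>> {"api": "jog_arm", "payload": {
  "motion": [
    {"dx":0,"dy":0.005,"dz":0,"twist":0},
    {"dx":0,"dy":0.011,"dz":0,"twist":0},
    {"dx":0,"dy":0.016,"dz":0,"twist":0},
    {"dx":0,"dy":0.02,"dz":0,"twist":0},
    {"dx":0,"dy":0.024,"dz":0,"twist":0},
    {"dx":0,"dy":0.029,"dz":0,"twist":0},
    {"dx":0,"dy":0.034,"dz":0,"twist":0},
    {"dx":0,"dy":0.039,"dz":0,"twist":0},
    {"dx":0,"dy":0.044,"dz":0,"twist":0},
    {"dx":0,"dy":0.049,"dz":0,"twist":0},
    {"dx":0,"dy":0.054,"dz":0,"twist":0},
    {"dx":0,"dy":0.059,"dz":0,"twist":0},
    {"dx":0,"dy":0.064,"dz":0,"twist":0},
    {"dx":0,"dy":0.069,"dz":0,"twist":0},
    {"dx":0,"dy":0.074,"dz":0,"twist":0},
    {"dx":0,"dy":0.079,"dz":0,"twist":0},
    {"dx":0,"dy":0.084,"dz":0,"twist":0},
    {"dx":0,"dy":0.088,"dz":0,"twist":0},
    {"dx":0,"dy":0.09,"dz":0,"twist":0},
    {"dx":0,"dy":0.09,"dz":0,"twist":0}
  ]
}}

```text
t: 8.3
eef_pos: [0.4882, 0.0756, 0.0199]
ee_rot: [0.636, 1.57, -2.622]
force: [-0.2, 0.5, -1.0]
width: 0.0237
```

```bash
cat > cas.py <<'E'
from h import *
from station import arm
import sys
n=sys.argv[1]
s=arm.get_state();m=arm.camera_model("wrist");im=arm.grab_frame("wrist")[:,:,::-1].copy()
print(s['t'],toR(s['eef_pos']).round(4),s['force'].round(1),s['width'],jaw_err(s))
hsv=cv2.cvtColor(im,cv2.COLOR_BGR2HSV).astype(int);mk=((hsv[...,0]>55)&(hsv[...,0]<90)&(hsv[...,1]>100))
bl=sorted(blobs(mk,100),key=lambda b:-b[0])
for a,c,b,l in bl[:3]:
    print(a,c.round(1),b); q=cv2.boxPoints(cv2.minAreaRect(np.argwhere(l)[:,::-1].astype(np.float32))); print(" minrect rack(z=.045):",[toR(ray(m,p,.045))[:2].round(4).tolist() for p in q])
cv2.imwrite(f"pics/{n}.png",im)
E
python3 cas.py w6
```

```text
8.3 [-0.1211  0.0385  0.0199] [-0.2  0.5 -1. ] 0.023730329718182393 -179.99049782432294
5462 [271.6 225.6] [206 193 146  85]
 minrect rack(z=.045): [[-0.0914, -0.0104], [-0.1485, -0.011], [-0.1511, 0.0255], [-0.0893, 0.0261]]
```

View pics/w6.png

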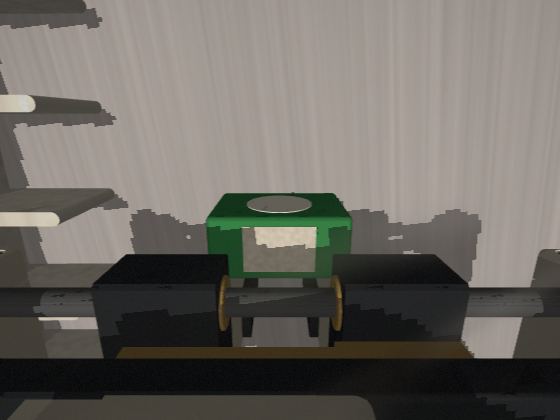

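```bash
python3 - <<'E'
from h import *
from station import arm
m=arm.camera_model("wrist")
for p in [(209,221),(350,221),(208,277),(350,277)]: print(p,toR(ray(m,p,.045)).round(4))
im=cv2.imread("pics/w6.png");cv2.imwrite("pics/w6c.png",cv2.resize(im[185:290,195:365],None,fx=4.6,fy=4.6,interpolation=2))
E
```

```text
(209, 221) [-0.0921  0.0008  0.045 ]
(350, 221) [-0.149   0.0008  0.045 ]
(208, 277) [-0.09    0.0259  0.045 ]
(350, 277) [-0.1505  0.0259  0.045 ]
```

View pics/w6c.png

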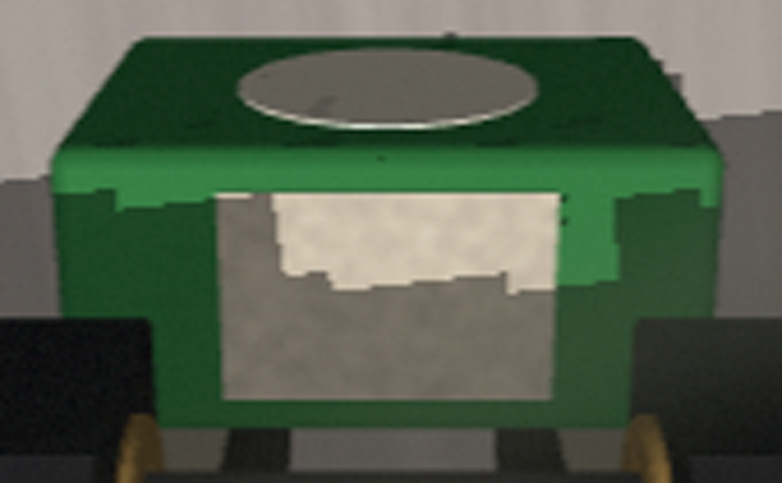

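>>> {"api": "jog_arm", "payload": {
  "motion": [
    {"dx":0,"dy":0.003,"dz":0,"twist":0},
    {"dx":0,"dy":0.008,"dz":0,"twist":0},
    {"dx":0,"dy":0.013,"dz":0,"twist":0},
    {"dx":0,"dy":0.018,"dz":0,"twist":0},
    {"dx":0,"dy":0.023,"dz":0,"twist":0},
    {"dx":0,"dy":0.028,"dz":0,"twist":0},
    {"dx":0,"dy":0.032,"dz":0,"twist":0},
    {"dx":0,"dy":0.034,"dz":0,"twist":0},
    {"dx":0,"dy":0.0345,"dz":0,"twist":0},
    {"dx":0,"dy":0.0345,"dz":0,"twist":0}
  ]
}}

```text
t: 9.18
eef_pos: [0.4848, 0.0419, 0.0201]
ee_rot: [0.696, 1.571, -2.561]
force: [0.1, 0.6, -0.4]
width: 0.0241
```

```bash
python3 cas.py w7; python3 - <<'E'
from h import *
from station import arm
im=cv2.imread("pics/w7.png");cv2.imwrite("pics/w7c.png",cv2.resize(im[185:290,195:365],None,fx=4.6,fy=4.6,interpolation=2))
E
```

```text
9.1833 [-0.1207  0.0047  0.0201] [ 0.1  0.6 -0.4] 0.024102248046880645 -179.97467797420651
5472 [271.7 225. ] [207 193 145  85]
 minrect rack(z=.045): [[-0.0915, -0.0447], [-0.1481, -0.0447], [-0.1505, -0.008], [-0.089, -0.008]]
```

View pics/w7c.png

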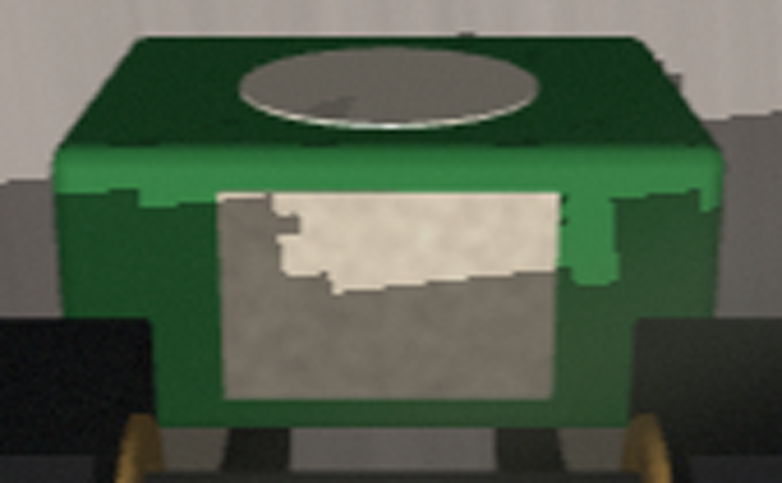

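Cassette centre is about y = -0.0215 (target -0.022) with yaw about 0. Now I back off, lift, turn 90° and go behind its rear end.

>>> {"api": "jog_arm", "payload": {
  "motion": [
    {"dx":0,"dy":-0.01,"dz":0,"twist":0},
    {"dx":0,"dy":-0.025,"dz":0,"twist":0},
    {"dx":-0.03,"dy":-0.028,"dz":0,"twist":0},
    {"dx":-0.065,"dy":-0.028,"dz":0,"twist":-5},
    {"dx":-0.09,"dy":-0.028,"dz":0.01,"twist":-12},
    {"dx":-0.09,"dy":-0.02,"dz":0.025,"twist":-19},
    {"dx":-0.09,"dy":-0.01,"dz":0.04,"twist":-26},
    {"dx":-0.09,"dy":0.005,"dz":0.05,"twist":-33},
    {"dx":-0.09,"dy":0.018,"dz":0.057,"twist":-40},
    {"dx":-0.09,"dy":0.0265,"dz":0.0575,"twist":-47},
    {"dx":-0.09,"dy":0.0265,"dz":0.0575,"twist":-54},
    {"dx":-0.09,"dy":0.0265,"dz":0.0575,"twist":-61},
    {"dx":-0.09,"dy":0.0265,"dz":0.0575,"twist":-68},
    {"dx":-0.09,"dy":0.0265,"dz":0.0575,"twist":-75},
    {"dx":-0.09,"dy":0.0265,"dz":0.0575,"twist":-82},
    {"dx":-0.09,"dy":0.0265,"dz":0.0575,"twist":-88},
    {"dx":-0.09,"dy":0.0265,"dz":0.0575,"twist":-90},
    {"dx":-0.09,"dy":0.0265,"dz":0.0575,"twist":-90},
    {"dx":-0.09,"dy":0.0265,"dz":0.0575,"twist":-90},
    {"dx":-0.09,"dy":0.0265,"dz":0.0575,"twist":-90}
  ],
  "gripper": 0.012
}}

```text
t: 10.9
eef_pos: [0.4247, 0.0227, 0.1101]
ee_rot: [1.287, 1.571, -0.4]
force: [0.0, 0.1, -0.3]
width: 0.0122
```

```bash
python3 cas.py w8; python3 - <<'E'
from h import *
from station import arm
s=arm.get_state();print(Rm(s['ee_rot']).round(3),"shift to",shift(s,toW(-.178,-.022,.020)),s['q'].round(2))
E
```

```text
10.9 [-0.1781 -0.0213  0.1101] [ 0.   0.1 -0.3] 0.01223576898730691 -90.02390515151758
2300 [278.7 144.6] [258 101  43  92]
 minrect rack(z=.045): [[-0.0904, -0.008], [-0.0905, -0.0344], [-0.1491, -0.0354], [-0.1491, -0.0068]]
[[-0.     0.993 -0.116]
 [-0.    -0.116 -0.993]
 [-1.    -0.     0.   ]] shift to [0.0901 0.0001 0.0006] [ 0.52  0.08 -0.69  0.   -0.8   0.93]
```

View pics/w8.png

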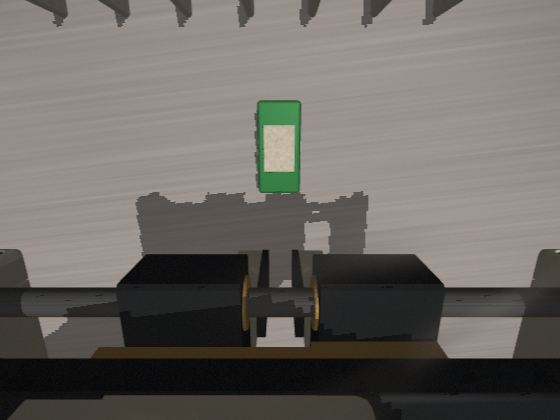

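Wrist view: cassette straight at (279,145). Its centre is at rack (-0.120, -0.021), yaw about 0, and the fingers are lined up behind it. Descending, then pushing to just before the noses.

>>> {"api": "jog_arm", "payload": {
  "motion": [
    {"dx":0.03,"dy":0,"dz":0,"twist":0},
    {"dx":0.06,"dy":0,"dz":0,"twist":0},
    {"dx":0.083,"dy":0,"dz":0,"twist":0},
    {"dx":0.09,"dy":0,"dz":0,"twist":0},
    {"dx":0.09,"dy":0.003,"dz":0,"twist":0},
    {"dx":0.09,"dy":0.008,"dz":0,"twist":0},
    {"dx":0.09,"dy":0.012,"dz":0,"twist":0},
    {"dx":0.09,"dy":0.016,"dz":0,"twist":0},
    {"dx":0.09,"dy":0.02,"dz":0,"twist":0},
    {"dx":0.09,"dy":0.025,"dz":0,"twist":0},
    {"dx":0.09,"dy":0.03,"dz":0,"twist":0},
    {"dx":0.09,"dy":0.035,"dz":0,"twist":0},
    {"dx":0.09,"dy":0.04,"dz":0,"twist":0},
    {"dx":0.09,"dy":0.045,"dz":0,"twist":0},
    {"dx":0.09,"dy":0.05,"dz":0,"twist":0},
    {"dx":0.09,"dy":0.055,"dz":0,"twist":0},
    {"dx":0.09,"dy":0.058,"dz":0,"twist":0},
    {"dx":0.09,"dy":0.06,"dz":0,"twist":0},
    {"dx":0.09,"dy":0.06,"dz":0,"twist":0}
  ]
}}

```text
t: 12.53
eef_pos: [0.485, 0.0156, 0.02]
ee_rot: [1.865, 1.57, 0.179]
force: [-0.0, 0.2, -0.2]
width: 0.0118
```

```bash
python3 cas.py w9
```

```text
12.5333 [-0.1174 -0.0214  0.02  ] [-0.   0.2 -0.2] 0.011838957329746444 -89.95806311785346
5653 [277.3 191.7] [244 131  72 147]
 minrect rack(z=.045): [[-0.1048, -0.0066], [-0.0444, -0.0085], [-0.0444, -0.0349], [-0.1048, -0.0368]]
```

View pics/w9.png

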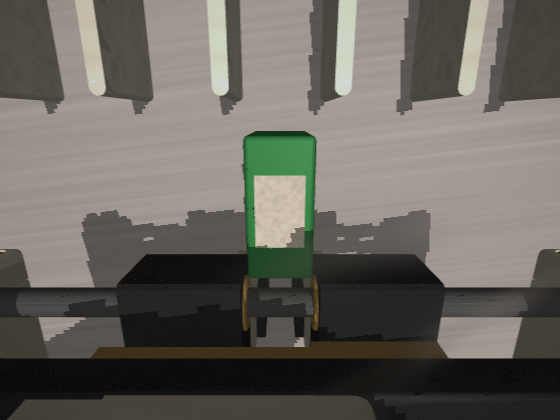

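The cassette (columns 244–316) is centred between the noses at columns 219 and 344. That is the gap at y = -22, the third from yellow. Pushing in now.

>>> {"api": "jog_arm", "payload": {
  "motion": [
    {"dx":0,"dy":0.003,"dz":0,"twist":0},
    {"dx":0,"dy":0.007,"dz":0,"twist":0},
    {"dx":0,"dy":0.012,"dz":0,"twist":0},
    {"dx":0,"dy":0.017,"dz":0,"twist":0},
    {"dx":0,"dy":0.022,"dz":0,"twist":0},
    {"dx":0,"dy":0.027,"dz":0,"twist":0},
    {"dx":0,"dy":0.032,"dz":0,"twist":0},
    {"dx":0,"dy":0.037,"dz":0,"twist":0},
    {"dx":0,"dy":0.042,"dz":0,"twist":0},
    {"dx":0,"dy":0.047,"dz":0,"twist":0},
    {"dx":0,"dy":0.052,"dz":0,"twist":0},
    {"dx":0,"dy":0.056,"dz":0,"twist":0},
    {"dx":0,"dy":0.06,"dz":0,"twist":0},
    {"dx":0,"dy":0.063,"dz":0,"twist":0},
    {"dx":0,"dy":0.065,"dz":0,"twist":0},
    {"dx":0,"dy":0.065,"dz":0,"twist":0}
  ]
}}

```text
t: 13.92
eef_pos: [0.5495, 0.0081, 0.0201]
ee_rot: [1.822, 1.57, 0.136]
force: [-0.0, -0.1, 1.0]
width: 0.0124
```

```bash
python3 cas.py w10
```

```text
13.9167 [-0.0525 -0.0214  0.0201] [-0.  -0.1  1. ] 0.012444793592620556 -89.95412347258922
5246 [276.5 185.9] [243 131  73 147]
 minrect rack(z=.045): [[0.0205, -0.0081], [0.0205, -0.0349], [-0.0399, -0.0368], [-0.0399, -0.0061]]
```

View pics/w10.png

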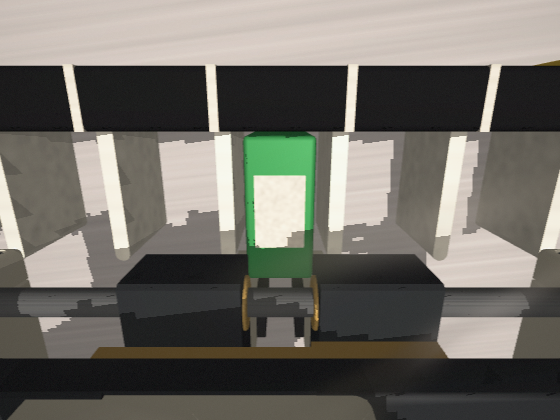

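The cassette is between its dividers (225 and 338) with its rear at about -0.040, so roughly 2 mm remain. I'll creep while watching the force.

>>> {"api": "jog_arm", "payload": {
  "motion": [
    {"dx":0,"dy":0.0005,"dz":0,"twist":0},
    {"dx":0,"dy":0.001,"dz":0,"twist":0},
    {"dx":0,"dy":0.0015,"dz":0,"twist":0},
    {"dx":0,"dy":0.002,"dz":0,"twist":0},
    {"dx":0,"dy":0.002,"dz":0,"twist":0}
  ]
}}

```text
t: 14.38
eef_pos: [0.5506, 0.0077, 0.0201]
ee_rot: [-1.165, 1.57, -2.851]
force: [-2.0, 1.5, 1.3]
width: 0.0119
```

>>> {"api": "jog_arm", "payload": {
  "motion": [
    {"dx":0,"dy":0.0005,"dz":0,"twist":0},
    {"dx":0,"dy":0.001,"dz":0,"twist":0},
    {"dx":0,"dy":0.001,"dz":0,"twist":0}
  ]
}}

```text
t: 14.63
eef_pos: [0.5518, 0.0076, 0.02]
ee_rot: [-0.735, 1.571, -2.421]
force: [-1.5, 0.8, 1.9]
width: 0.012
```

>>> {"api": "jog_arm", "payload": {
  "motion": [
    {"dx":0,"dy":0.0005,"dz":0,"twist":0},
    {"dx":0,"dy":0.001,"dz":0,"twist":0},
    {"dx":0,"dy":0.001,"dz":0,"twist":0}
  ]
}}

```text
t: 14.88
eef_pos: [0.553, 0.0076, 0.0201]
ee_rot: [1.879, 1.571, 0.192]
force: [-1.5, 0.0, 1.7]
width: 0.0118
```

```bash
python3 cas.py w11
```

```text
14.8833 [-0.0489 -0.0215  0.0201] [-1.5  0.   1.7] 0.011775487839431031 -89.95189650388
4490 [275.9 192.9] [243 142  73 136]
 minrect rack(z=.045): [[0.0201, -0.0081], [0.0201, -0.0351], [-0.0363, -0.0369], [-0.0363, -0.0062]]
```

>>> {"api": "jog_arm", "payload": {
  "motion": [
    {"dx":0,"dy":0.0005,"dz":0,"twist":0},
    {"dx":0,"dy":0.001,"dz":0,"twist":0},
    {"dx":0,"dy":0.001,"dz":0,"twist":0},
    {"dx":0,"dy":0.001,"dz":0,"twist":0}
  ]
}}

```text
t: 15.27
eef_pos: [0.5535, 0.0074, 0.02]
ee_rot: [-1.36, 1.57, -3.046]
force: [-3.4, 0.0, 2.6]
width: 0.0123
```

```bash
python3 cas.py w12
```

```text
15.2667 [-0.0484 -0.0216  0.02  ] [-3.4  0.   2.6] 0.012321611527523913 -89.95592660496216
4338 [275.7 193.5] [243 144  73 134]
 minrect rack(z=.045): [[0.0199, -0.0081], [0.0199, -0.0352], [-0.0357, -0.037], [-0.0357, -0.0063]]
```

View pics/w12.png

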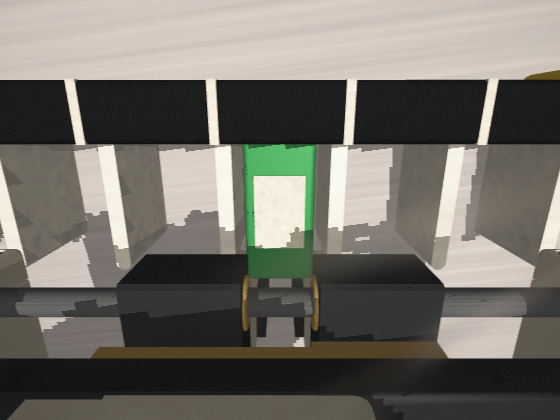

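The force is rising and forward travel is slowing. A bit more will confirm it's the wall.

>>> {"api": "jog_arm", "payload": {
  "motion": [
    {"dx":0,"dy":0.0005,"dz":0,"twist":0},
    {"dx":0,"dy":0.001,"dz":0,"twist":0},
    {"dx":0,"dy":0.0015,"dz":0,"twist":0},
    {"dx":0,"dy":0.0015,"dz":0,"twist":0},
    {"dx":0,"dy":0.0015,"dz":0,"twist":0}
  ]
}}

```text
t: 15.73
eef_pos: [0.5535, 0.0073, 0.0199]
ee_rot: [-1.389, 1.568, -3.076]
force: [-9.8, 4.4, 8.3]
width: 0.0123
```

```bash
python3 cas.py w13
```

```text
15.7333 [-0.0484 -0.0217  0.0199] [-9.8  4.4  8.3] 0.012337299198967873 -89.97547326758492
4326 [275.4 193.6] [243 144  73 134]
 minrect rack(z=.045): [[0.02, -0.0083], [0.02, -0.0353], [-0.0355, -0.0371], [-0.0355, -0.0064]]
```

The tool no longer advances (x = -0.0484) while the force climbs to about 10 N, so the cassette is against the back wall. Backing straight off, then lifting.

>>> {"api": "jog_arm", "payload": {
  "motion": [
    {"dx":0,"dy":-0.003,"dz":0,"twist":0},
    {"dx":0,"dy":-0.01,"dz":0,"twist":0},
    {"dx":0,"dy":-0.025,"dz":0,"twist":0},
    {"dx":0,"dy":-0.045,"dz":0,"twist":0},
    {"dx":-0.02,"dy":-0.055,"dz":0,"twist":0},
    {"dx":-0.055,"dy":-0.06,"dz":0,"twist":0},
    {"dx":-0.09,"dy":-0.06,"dz":0,"twist":0},
    {"dx":-0.125,"dy":-0.06,"dz":0,"twist":0},
    {"dx":-0.16,"dy":-0.06,"dz":0,"twist":0},
    {"dx":-0.19,"dy":-0.06,"dz":0,"twist":0},
    {"dx":-0.2,"dy":-0.06,"dz":0,"twist":0},
    {"dx":-0.2,"dy":-0.06,"dz":0,"twist":0},
    {"dx":-0.2,"dy":-0.06,"dz":0,"twist":0}
  ]
}}

```text
t: 16.87
eef_pos: [0.4959, 0.0144, 0.2203]
ee_rot: [2.198, 1.569, 0.512]
force: [-0.9, -0.0, -0.9]
width: 0.0119
```

```bash
python3 cas.py w14; python3 - <<'E'
from h import *
from station import arm
m=arm.camera_model("wrist")
for x,y,z in [(-.033,0,.045),(-.033,-.044,.045),(-.038,-.022,.045),(.02,-.022,.06)]: print((x,y,z),proj(m,toW(x,y,z)).round(1))
for n in("scene","top"):
    im=arm.grab_frame(n)[:,:,::-1]; cv2.imwrite(f"pics/{n}14.png",im)
t=arm.camera_model("top");im=cv2.imread("pics/top14.png");hsv=cv2.cvtColor(im,cv2.COLOR_BGR2HSV).astype(int);H,S=hsv[...,0],hsv[...,1]
for nm,mk in [("red",((H<6)|(H>174))&(S>150)),("orange",(H>6)&(H<22)&(S>110)),("yellow",(H>22)&(H<33)&(S>150))]:
    for a,c,b,l in blobs(mk):
        if 150<c[1]<300 and 100<c[0]<440: print(nm,a,c.round(1))
print(arm.get_state()['force'])
E
```

```text
16.8667 [-0.1065 -0.0213  0.2203] [-0.9 -0.  -0.9] 0.011878899754631996 -89.96499000607689
1136 [280.2  92.2] [266  59  30  68]
 minrect rack(z=.045): [[-0.0366, -0.0078], [0.0231, -0.0085], [0.0231, -0.0353], [-0.0366, -0.0361]]
(-0.033, 0, 0.045) [257.4 121.2]
(-0.033, -0.044, 0.045) [302.8 121.2]
(-0.038, -0.022, 0.045) [280.1 126.5]
(0.02, -0.022, 0.06) [280.1  58.5]
red 258 [413.6 276.9]
orange 404 [291.  163.5]
orange 200 [159.9 285.1]
yellow 52 [336.2 189.1]
yellow 100 [326.2 221.4]
yellow 58 [349.  222.3]
[-0.65051661  0.09965526 -0.02166865]
```

View pics/w14.png

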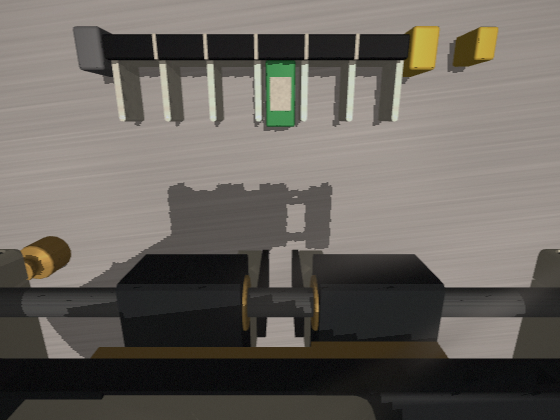

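View pics/scene14.png

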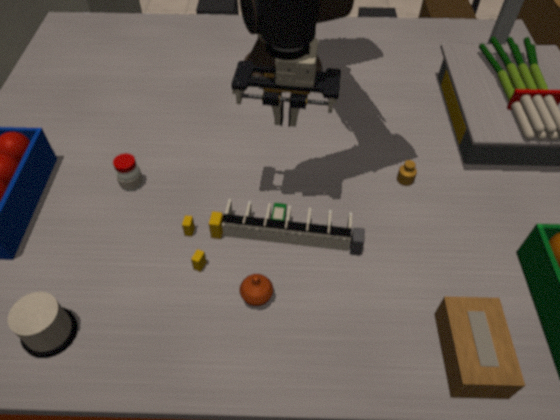

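The cassette sits in the third gap from the yellow end. Its rear edge is at row about 127, against a predicted 126.5 when home. The jar, weight and onion are within 0.2 px of where they started, and the arm is clear. Handing in.

```bash
python3 -c "
from station import arm
print(arm.job_done())"
```

```text
the job is handed in; nothing more can be done
None
```

I ran the closed fingertips along the black rail from the yellow end, pressed down about 4 mm, and stopped over the middle of gap 3. I then pushed the green cassette sideways and, narrow end first, into that gap until it met the back wall. I handed the job in at about 17 s; no verdict was given.

**Last checks:**
- **Rail:** the tool stopped at rack y = -22 mm with about 4 N on the rail. The rail lines in the picture also fitted it being pressed about 4 mm.
- **Cassette home:** the tool stopped advancing while the push force rose to about 10 N. After I backed off, the cassette's rear edge was at image row about 127, against 126.5 predicted for fully home. It stood upright and straight in gap 3.
- **Bystanders:** the jar, the brass weight and the onion were within 0.2 px of their starting places in the top view. The gripper was lifted clear, with only noise on the force reading.

**Disagreements:**
- The cassette's rear edge read 1.4 to 2.5 mm deeper than its nominal -38 mm. That is about the 2 mm calibration error, so I relied on the wall contact.
- An upward force of about 8 N showed up during the final push, and I did not explain it. It was gone after backing off.
- One move was refused for missing twist values and did not move the arm. I sent it again.

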